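# Clamp a brass bar in the snap-lock work holder

### The job

Push the brass bar gently along its channel until it is fully home against the end stop, then press the clamp's cap straight down until you feel it snap over and stay locked on the bar, without forcing it once it has snapped (never push with more than 25 N). Let go, and leave the other things on the bench where they are.

Things in the scene. Friction and masses are not known exactly. Their poses are not given: they have to be found in the camera images.
- holder: Grey steel holder fixed to the bench. Origin: on the bench under the bar's middle when home; x along the channel to the end stop (within 0.35 rad of straight away from the robot), z up. Base plate 10 mm thick, x -125 to +100 mm, 96 mm wide. Two rails, 8 mm thick, 10 mm high over the plate, x -55 to +65 mm, leave a 22 mm channel on y = 0. The plate is bare from x -125 to -55 mm.
- end_stop: Dark steel block at the far end of the channel, 12 mm thick, 40 mm wide, 30 mm high, standing on the bed. Its origin is at the foot of its face towards the bar: x = +65 mm in the holder's frame, 10 mm up.
- bar: Hollow square brass bar with plugged ends, 130 mm long (own x, along the channel), 20 mm wide, 20 mm high, about 0.23 kg, lying on the plate in the channel 25 to 50 mm short of the end stop. Origin: centre of its underside. Home: origin at x = 0 in the holder's frame, its near end at x = -65 mm. It slides with 1 to 3 N until it meets the stop.
- clamp: Fixed dark steel bridge over the channel, 34 mm along x, 94 mm wide, beam top 76 mm above the bench. Origin: top of the base plate mid-channel, x = +45 mm in the holder's frame. It carries the upright snap plunger, whose rubber foot comes down on the bar. Pressed with no bar under the foot, the plunger locks and cannot be raised again.
- collar (a point): Centre of the top of the bridge's fixed collar (34 mm wide, 88 mm above the bench) that guides the plunger. The plunger is bistable: pressed, it resists with a force rising to some 16 N within 4 mm, then gives way and snaps down onto the bar by itself, pressing it with some 10 N. The push felt falls to almost nothing (under 1 N); 3 to 4 mm further down the cap meets solid resistance.
- cap_top (a point): Centre of the top of the plunger's round flat bare steel cap, 36 mm wide, 22 mm thick, 121 to 154 mm above the bench. The cap is screwed on at any height and has 1 to 18 mm of unseen slack, differing each time (about 1 N moves it through), before it bears on the plunger: the height of the snap cannot be told from the cap's. Press with shut fingers.
- hammer: Bystander: hammer lying beside the holder, to be left alone.
- rivet_pot: Bystander: steel cup, 70 mm across and 70 mm high, to be left alone.
- dolly: Bystander: steel dolly block 60 x 40 x 32 mm, to be left alone.
Things that resemble listed ones, but are neither listed nor needed, are in the scene too. Of the things that look like the holder, take the one that is farthest to the robot's right at the start. Of the things that look like the bar, the larger one is meant.

How it is judged (in metres and radians):
On the way, in this order (a step that is already met when the one before it is completed fails the run):
1. the bar is home against the end stop (within 2 mm) (x of bar in the frame of holder above -0.002 m), for 0.2 s.
2. the plunger has snapped down and its foot presses on the bar (contact force between bar and clamp above 4 N), for 0.2 s.
At the end, for the whole second after the job is handed in: The bar lies at rest in the channel within 2 mm of the end stop, and the plunger, snapped over, by itself presses on it with more than 4 N (x of bar in the frame of holder above -0.002 m and contact force between bar and clamp above 4 N and linear speed of bar below 0.01 m/s); the robot touches nothing.
It fails at once if the clamp is pressed with more than 25 N (contact force between any of the fingers, the arm and clamp above 25 N).
It fails at once if the bar is rammed against the end stop with more than 25 N (contact force between bar and end_stop above 25 N).
It fails at once if a bystander is moved by more than 30 mm (distance of any of hammer, rivet_pot, dolly from where it was at the start of the episode above 0.03 m).
It also fails if it takes over 48 s, if anything falls off the work surface, if the arm or the gripper's body presses on something with over 40 N, if the wrist force passes 120 N, or if a joint passes its speed limit or range.

### The arm

A 7-joint arm with a two-finger parallel gripper is mounted at the origin on the work surface. World frame = base frame: x ahead of the robot, y to its left, z up, the work surface at z = 0. Lengths are in mm, angles in rad, forces in N, time in s.
With the tool pointing down it reaches from about 400 to 875 mm from the base axis. Payload 4.4 kg.
Tool frame: the origin (TCP) lies at the very end of the fingers, on their centre line; the grasp point (between the pads) lies ctrl.grip_depth behind it (ctrl.grip_depth is the distance from the TCP to the grasp point, in mm); y points along the fingers, x is the direction in which the jaws open and shut, and the axes are right-handed (so a half turn about y gives the same grasp; the last joint's range is limited). The gripper opens to 85 mm and grips with 20 to 120 N. Pads are 22 mm wide; open, the fingers measure 114 mm over their backs; the gripper's body (76 mm by 85 mm) begins 54 mm behind the grasp point. The pads swing forward as they close: fully open they stand 13 mm farther back than shut.
Start: joints at [-1.246, 0.628, 0.038, 1.517, -0.027, 0.996, -0.02], TCP at [247.581, 601.017, 231.313] pointing down, gripper open.
Joint ranges: [-3.06, 3.06], [-0.37, 2.12], [-1.25, 1.32], [0.18, 2.47], [-1.1, 4.24], [0.23, 1.98], [-2.94, 2.94]. Speed limits (rad/s): [2.57, 2.57, 3.14, 3.14, 3.14, 3.14, 3.14].

### API

Orientations are given as [roll, pitch, yaw] about the fixed x, y, z axes, in that order (R = Rz(yaw) Ry(pitch) Rx(roll)).
In Python, from cell import ctrl gives the robot as it stands.
- The arm moves only by the tool apply_moves, never from a script. Its argument "motion" is a list of rows, each a list of 5 numbers: the shift along the tool's x, y, z in cm, then the turn about the tool's y in rad, then the finger opening in cm, from 0 to 8.54. In form: [[tx, ty, tz, roll, hand], ...]. A call has 1 to 20 rows; each row is the pose to reach, as a shift and turn from the pose commanded when the call began, along the tool's axes at that moment; what a row does not reach only later rows make up. A row lasts 1/8 s, in which the tool goes at most 62.5 mm and 10.7 degrees, less where a joint would pass 70% of its speed; a pose out of reach is approached as far as the arm can. A call with a gripper value outside its range is refused whole. The fingers move at their own pace and stop on an object; the grip force is fixed at half the most. Time passes only in rows, so rows that repeat a pose let the fingers close. It gives the time, the measured TCP pose, the force and the opening at its end, in the units of the state.
- ctrl.read_state(): the state, without advancing time (a new reading comes with each control period).
- ctrl.get_image(name): name is "scene" or "side" or "wrist"; returns a dict with "image" (400x640x3 uint8, red, green, blue), "vfov" (degrees; the focal length in pixels is half the picture's height over the tangent of half this angle, whatever the lens; pixels are square), "cx", "cy" (the principal point, pixels), "k1" (the pictures are not rectified: a ray, as slopes to the right and down, at radius r is drawn at 1 + k1 r^2 times it, then the intrinsics apply), "extrinsics" (4x4, takes a point from world to camera coordinates); the wrist camera has in their place "tool_from_camera" (4x4, takes a point from camera to tool coordinates, whose origin is the TCP and whose axes are the tool frame's). Camera axes: x right, y up, looking along -z (the intrinsics and any distortion apply to the point x, -y, -z); pixel columns grow to the right and rows downward; lengths in mm; the calibration is good to about 2 mm. A picture is of the moment at which its call begins: read the wrist's pose just before it. There is no depth.
- ctrl.finish_job(): hands the job in, once; it reports no verdict.
Trained networks look in a picture, given as the dict that the camera call returned (one of the last four; its "shot" number tells which), for a name from the list of things; names that differ only in an ending like _2 or _b are one class to them, and where a whole thing is asked for, a point or a joint stands for the part that bears it (a point fixed in the world has none). Each returns a list of dicts, best first, with "confidence" (0 to 1); they miss things now and then, are a little off and sometimes report something else, mostly with a low value. They report only what shows in the picture. A call takes as long as a camera call. They do not tell look-alikes from the thing itself.
- ctrl.search_frame(picture, query): "location" ([x, y, z] in mm, in world coordinates, good to about 4 mm: the middle of the surface that is visible of it).
- ctrl.mark_of(picture, query): "location" ([x, y, z] in mm, in world coordinates, good to about 4 mm: a listed point, or the origin of a listed thing).
The state is a dict: "clock": time; "qpos": joint angles; "qd": joint speeds; "tau": joint torques, N m; "eef_pos": TCP position; "tool_rot": TCP orientation; "force": force on the tool from outside, world axes, zero at the start; "torque": the same for the moment, N m; "width": finger opening in mm.
Only numpy, scipy, OpenCV 4.12 (cv2) and the standard library are available. Lean on these libraries where they do the work, as an engineer would, in place of code of your own. Each camera call takes 0.05 s, during which the arm holds its last target.

## Working session

There is one attempt and no reset: what is moved stays moved. The work goes in short steps, Python scripts to look and compute and a tool call to move; the robot and the scene stay as the last step left them, time stands still between calls to the robot, and variables do not carry over. Pictures are saved under pics/ and viewed, and the job is handed in when it is done.

Besides the shell and the picture viewer there is one more tool, called after ">>>" by a JSON object that holds its "api" and its "payload", one argument or row to a line. apply_moves: Moves the arm, as the interface text tells. Its arguments: {"type":"object","properties":{"motion":{"type":"array","items":{"type":"array","items":{"type":"number"}}}},"required":["motion"]}

```bash
ls; mkdir -p pics; cat > h.py <<'E'
from cell import ctrl
import numpy as np, cv2
def snap(n,f):
    p=ctrl.get_image(n); cv2.imwrite('pics/'+f,cv2.cvtColor(p['image'],cv2.COLOR_RGB2BGR)); return p
E
python3 - <<'E'
from h import *
s=ctrl.read_state();print(s, ctrl.grip_depth)
a=snap('scene','s1.png');b=snap('side','d1.png')
for p,n in((a,'scene'),(b,'side')):
    print(n,p['vfov'],p['cx'],p['cy'],p['k1'],np.round(p['extrinsics'],3).tolist())
    for q in ['holder','end_stop','bar','clamp','collar','cap_top','hammer','rivet_pot','dolly']:
        print(q,[(np.round(r['location']).tolist(),round(r['confidence'],2)) for r in ctrl.mark_of(p,q)])
E
```

```text
pics
{'clock': 0.0, 'qpos': array([-1.24578774,  0.62932495,  0.03843767,  1.51834909, -0.02698333,
        0.99630289, -0.01999701]), 'qd': array([-0.00013472, -0.00094358, -0.00076896, -0.00129853, -0.00047983,
        0.00100589,  0.00074846]), 'tau': array([-4.24277723e-04, -5.63388956e+01,  1.22595035e+00, -1.93443453e+01,
        1.09368085e-02,  1.03181438e-02, -7.01233461e-06]), 'eef_pos': array([247.3494458 , 600.43337284, 230.40878823]), 'tool_rot': array([-1.57083097,  0.00186605,  1.18000367]), 'force': array([-0.49308154,  0.04498244,  0.34345871]), 'torque': array([-0.0020683 ,  0.02722321, -0.01417894]), 'width': 85.34295779410056} 18.700000000000003
scene 47.47324253404554 320.9613638904686 203.27564152838622 -0.1288197844263275 [[-0.554, 0.832, 0.022, 247.493], [-0.49, -0.347, 0.799, 224.351], [0.673, 0.432, 0.601, -1687.822], [0.0, 0.0, 0.0, 1.0]]
holder [([553.0, 174.0, -0.0], 0.67), ([320.0, 343.0, -1.0], 0.59)]
end_stop [([618.0, 166.0, 12.0], 0.62), ([390.0, 327.0, 11.0], 0.56)]
bar [([530.0, 177.0, 13.0], 0.49), ([364.0, 49.0, -2.0], 0.43)]
clamp [([371.0, 331.
[... 320 characters left out ...]
.5)]
side 50.29874027750413 315.910348736317 196.08672504476186 0.0246300608960549 [[-0.958, -0.287, -0.003, 545.142], [0.203, -0.685, 0.699, -140.545], [-0.203, 0.669, 0.715, -1006.053], [0.0, 0.0, 0.0, 1.0]]
holder [([558.0, 176.0, 4.0], 0.81), ([326.0, 348.0, -2.0], 0.79)]
end_stop [([387.0, 331.0, 13.0], 0.47)]
bar [([527.0, 178.0, 12.0], 0.97), ([366.0, 50.0, -2.0], 0.46)]
clamp [([596.0, 168.0, 14.0], 0.72)]
collar [([600.0, 169.0, 88.0], 0.88), ([371.0, 334.0, 88.0], 0.78)]
cap_top [([602.0, 172.0, 148.0], 0.76), ([374.0, 330.0, 138.0], 0.74)]
hammer [([606.0, 353.0, -4.0], 0.82)]
rivet_pot [([592.0, -2.0, -0.0], 0.98)]
dolly [([482.0, -13.0, 3.0], 0.87), ([597.0, 168.0, 17.0], 0.55)]
```

View pics/s1.png

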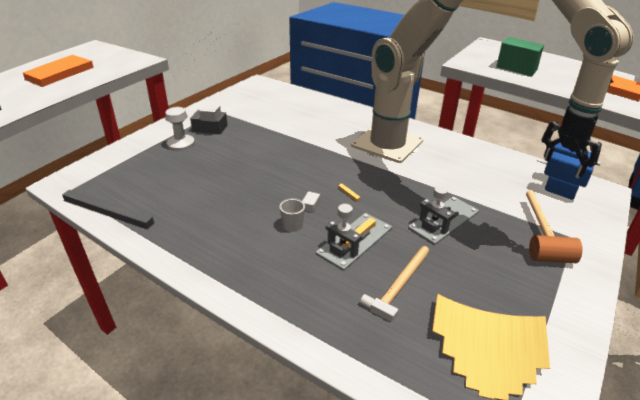

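View pics/d1.png

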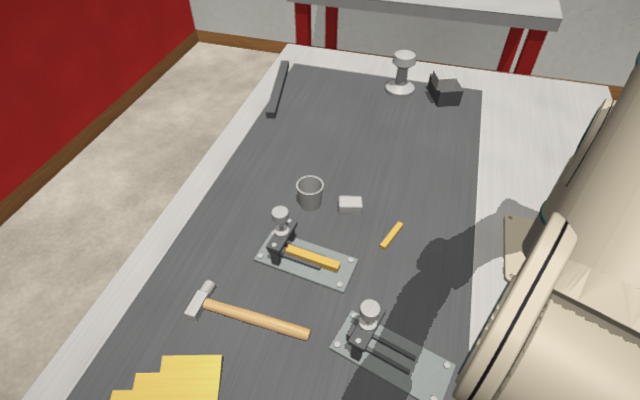

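The wanted holder (the right-hand one, with the bar) is near (345,240) in the scene view and (305,260) in the side view. I'll zoom in and pick corners to fit its pose.

```bash
python3 - <<'E'
import cv2
a=cv2.imread('pics/s1.png')[190:270,310:400]; cv2.imwrite('pics/s1z.png',cv2.resize(a,None,fx=7,fy=7,interpolation=cv2.INTER_CUBIC))
a=cv2.imread('pics/d1.png')[195:300,245:365]; cv2.imwrite('pics/d1z.png',cv2.resize(a,None,fx=6,fy=5.7,interpolation=cv2.INTER_CUBIC))
E
```

```text
(no output)
```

View pics/s1z.png

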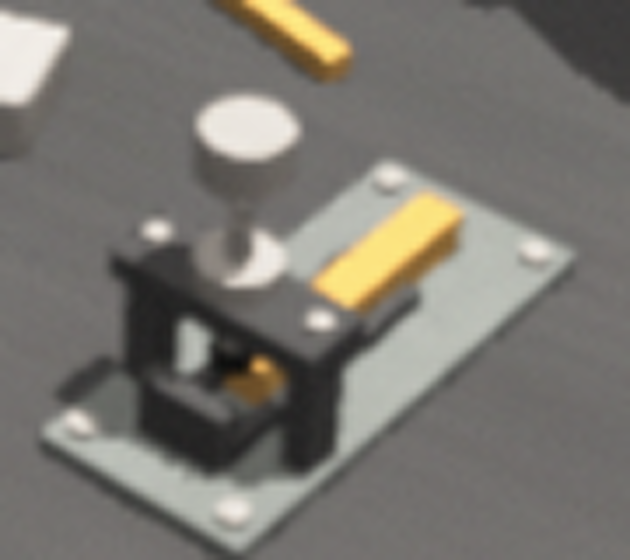

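View pics/d1z.png

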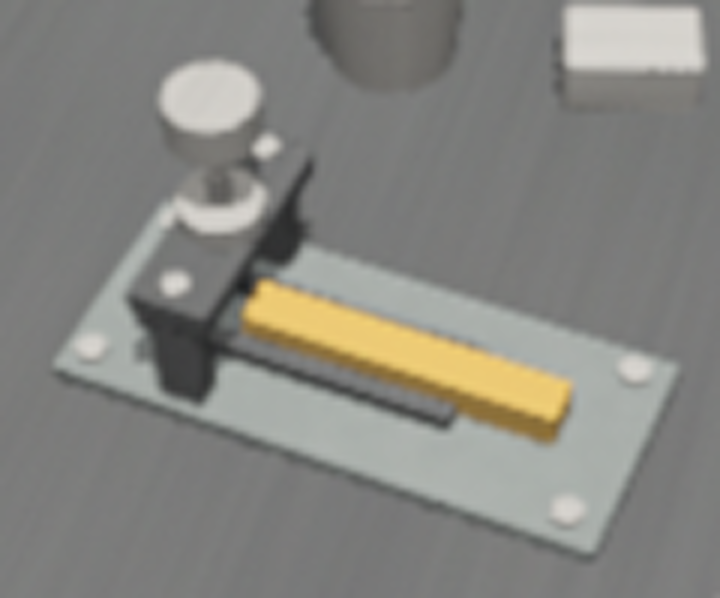

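```bash
cat >> h.py <<'E'
def proj(p,X,ext=None):
    E=p['extrinsics'] if ext is None else ext
    c=np.atleast_2d(X)@E[:3,:3].T+E[:3,3]
    s=np.c_[c[:,0]/-c[:,2], -c[:,1]/-c[:,2]]
    r2=(s**2).sum(1,keepdims=True); s=s*(1+p['k1']*r2)
    f=200/np.tan(np.radians(p['vfov']/2))
    return s*f+[p['cx'],p['cy']]
def hpose(t,L):
    c,s=np.cos(t[2]),np.sin(t[2]); L=np.atleast_2d(L).astype(float)
    return np.c_[t[0]+c*L[:,0]-s*L[:,1], t[1]+s*L[:,0]+c*L[:,1], L[:,2]]
E
cat > fit.py <<'E'
from h import *
from scipy.optimize import least_squares
a=ctrl.get_image('scene');b=ctrl.get_image('side')
Z=lambda u,ox,oy,fx,fy:(np.array(u)+.5)/[fx,fy]-.5+[ox,oy]
zs=lambda u:Z(u,310,190,7,7); zd=lambda u:Z(u,245,195,6,5.7)
LA=[[-125,-48,10],[-125,48,10],[100,48,10],[100,-48,10]]; PA=zs([[388,158],[577,253],[240,543],[42,432]])
LB=[[-125,-48,10],[-125,48,10],[100,48,10]]; PB=zd([[680,368],[595,546],[55,362]])
f=lambda t:np.r_[(proj(a,hpose(t,LA))-PA).ravel(),(proj(b,hpose(t,LB))-PB).ravel()]
r=least_squares(f,[555,174,-.1]);print('holder',r.x,np.round(r.fun,1))
t=r.x
for nm in 'ab':
    g=(lambda t:f(t)[:8]) if nm=='a' else (lambda t:f(t)[8:])
    q=least_squares(g,[555,174,-.1]);print(nm,q.x)
g=lambda X:np.r_[(proj(a,X)-zs([248,128])).ravel(),(proj(b,X)-zd([210,97])).ravel()]
c=least_squares(g,[600,170,145]);print('cap',c.x,c.fun)
print('cap xy from holder',hpose(t,[45,0,0]))
# bar near end
LB=[[0,-10,30],[0,10,30]];
h=lambda d:(proj(b,hpose(t,np.array(LB)+[d[0],d[1],0]))-zd([[572,378],[555,418]])).ravel()
d=least_squares(h,[-90,0]);print('bar near end',d.x,d.fun)
h=lambda d:(proj(a,hpose(t,np.array(LB)+[d[0],d[1],0]))-zs([[428,193],[465,215]])).ravel()
d=least_squares(h,[-90,0]);print('bar near end',d.x,d.fun)
E
python3 fit.py
```

```text
holder [ 5.53608608e+02  1.74159556e+02 -1.14477851e-01] [ 0.1 -0.6  0.5 -0.3 -0.   0.8 -0.5 -0.5  0.4 -1.1  0.   0.8 -0.6  0. ]
a [ 5.53870866e+02  1.74267789e+02 -1.10922296e-01]
b [ 5.53425835e+02  1.73926138e+02 -1.18798445e-01]
cap [598.83017711 169.17827942 145.89671462] [ 0.04259338  0.05995279  0.02050005 -0.06001438]
cap xy from holder [[598.31406379 169.01929747   0.        ]]
bar near end [-93.50505699   0.14483392] [ 0.1938189   0.10885969 -0.19121837 -0.10714382]
bar near end [-92.01574301   2.36934158] [-0.26577153  0.0869251   0.26406037 -0.08979252]
```

>>> {"api": "apply_moves", "payload": {
  "motion": [
    [-2,0,-2,-0.02,0],
    [-5,0,-5.3,-0.05,0],
    [-8,0,-8.4,-0.08,0],
    [-11,0,-11.5,-0.11,0],
    [-14,0,-14.7,-0.14,0],
    [-17,0,-17.8,-0.17,0],
    [-20,0,-21,-0.2,0],
    [-23,0,-24.1,-0.22,0],
    [-26,0,-27.3,-0.24,0],
    [-29,0,-30.4,-0.26,0],
    [-31.2,0,-32.7,-0.276,0],
    [-31.2,0,-32.7,-0.276,0],
    [-31.2,0,-32.7,-0.276,0],
    [-31.2,0,-32.7,-0.276,0]
  ]
}}

```text
clock: 2.85
eef_pos: [430.6, 189.3, 231.3]
tool_rot: [-1.571, -0.001, 1.458]
force: [-0.3, 1.0, -0.7]
width: -0.2
```

>>> {"api": "apply_moves", "payload": {
  "motion": [
    [-0.1,3,0,0,0],
    [-0.1,7,0,0,0],
    [-0.1,11,0,0,0],
    [-0.1,15,0,0,0],
    [-0.1,18,0,0,0],
    [-0.1,20,0,0,0],
    [-0.1,21.1,0,0,0],
    [-0.1,21.1,0,0,0],
    [-0.1,21.1,0,0,0]
  ]
}}

```text
clock: 3.98
eef_pos: [430.6, 188.0, 20.1]
tool_rot: [-1.57, -0.001, 1.458]
force: [0.3, 0.0, -0.6]
width: -0.1
```

```bash
python3 - <<'E'
from h import *
b=snap('side','d2.png');a=cv2.imread('pics/d2.png')[170:300,245:405]; cv2.imwrite('pics/d2z.png',cv2.resize(a,None,fx=4.5,fy=4.5,interpolation=cv2.INTER_CUBIC))
s=ctrl.read_state();print(s['eef_pos'],s['force'])
E
```

```text
[430.80529281 187.84385913  20.22025837] [0.24484522 0.64663431 0.198517  ]
```

View pics/d2z.png

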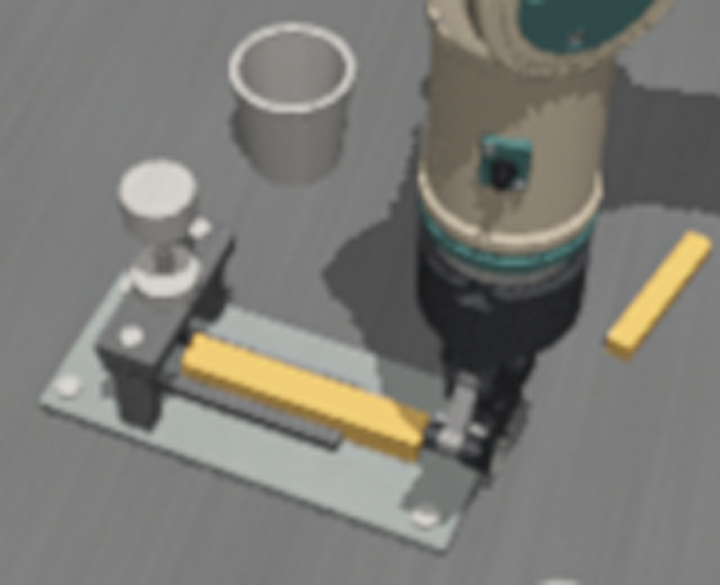

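The fingers stand just behind the bar's near end (430,440 in the zoom). I'll push slowly.

>>> {"api": "apply_moves", "payload": {
  "motion": [
    [0,0,-0.4,0,0],
    [0,0,-0.8,0,0],
    [0,0,-1.2,0,0],
    [0,0,-1.5,0,0],
    [0,0,-1.8,0,0],
    [0,0,-2.1,0,0],
    [0,0,-2.4,0,0],
    [0,0,-2.7,0,0],
    [0,0,-3.0,0,0],
    [0,0,-3.3,0,0],
    [0,0,-3.6,0,0],
    [0,0,-3.8,0,0],
    [0,0,-4.0,0,0],
    [0,0,-4.1,0,0]
  ]
}}

```text
clock: 5.78
eef_pos: [471.9, 182.2, 20.3]
tool_rot: [-1.571, -0.0, 1.456]
force: [-1.4, -0.3, 0.2]
width: 0.0
```

```bash
python3 - <<'E'
from h import *
b=snap('side','d3.png');a=cv2.imread('pics/d3.png')[170:300,245:405]; cv2.imwrite('pics/d3z.png',cv2.resize(a,None,fx=4.5,fy=4.5,interpolation=cv2.INTER_CUBIC))
s=ctrl.read_state();print(s['eef_pos'],s['force'])
E
```

```text
[471.96121618 182.2732921   20.30433075] [-0.99775395 -0.14031311 -0.01930975]
```

View pics/d3z.png

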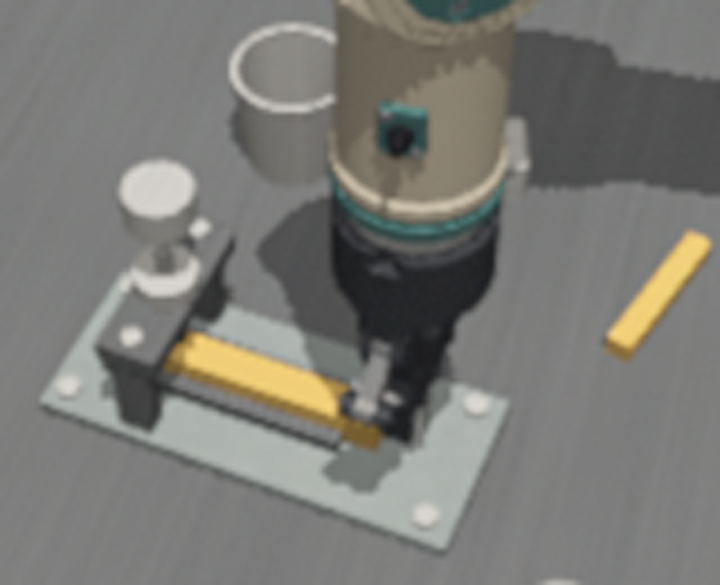

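>>> {"api": "apply_moves", "payload": {
  "motion": [
    [0,0,-0.1,0,0],
    [0,0,-0.2,0,0],
    [0,0,-0.3,0,0],
    [0,0,-0.35,0,0],
    [0,0,-0.4,0,0],
    [0,0,-0.4,0,0]
  ]
}}

```text
clock: 6.58
eef_pos: [475.7, 181.8, 20.3]
tool_rot: [-1.571, 0.0, 1.456]
force: [-1.7, 0.7, -0.3]
width: -0.1
```

>>> {"api": "apply_moves", "payload": {
  "motion": [
    [0,0,-0.05,0,0],
    [0,0,-0.1,0,0],
    [0,0,-0.15,0,0],
    [0,0,-0.15,0,0]
  ]
}}

```text
clock: 7.08
eef_pos: [477.3, 181.7, 20.3]
tool_rot: [-1.571, -0.0, 1.456]
force: [-1.4, 0.0, -0.1]
width: 0.3
```

>>> {"api": "apply_moves", "payload": {
  "motion": [
    [0,0,-0.05,0,0],
    [0,0,-0.1,0,0],
    [0,0,-0.1,0,0]
  ]
}}

```text
clock: 7.45
eef_pos: [478.2, 181.5, 20.3]
tool_rot: [-1.571, -0.0, 1.456]
force: [-1.2, 0.7, 0.8]
width: 0.0
```

>>> {"api": "apply_moves", "payload": {
  "motion": [
    [0,0,-0.05,0,0],
    [0,0,-0.1,0,0],
    [0,0,-0.1,0,0]
  ]
}}

```text
clock: 7.82
eef_pos: [479.3, 181.4, 20.3]
tool_rot: [-1.571, -0.0, 1.456]
force: [-1.3, -0.8, 0.3]
width: 0.3
```

>>> {"api": "apply_moves", "payload": {
  "motion": [
    [0,0,-0.05,0,0],
    [0,0,-0.1,0,0],
    [0,0,-0.1,0,0]
  ]
}}

```text
clock: 8.2
eef_pos: [480.2, 181.3, 20.3]
tool_rot: [-1.571, -0.0, 1.456]
force: [-1.7, -0.3, 1.1]
width: 0.1
```

```bash
python3 - <<'E'
from h import *
b=snap('scene','s4.png');a=cv2.imread('pics/s4.png')[190:270,310:400]; cv2.imwrite('pics/s4z.png',cv2.resize(a,None,fx=7,fy=7,interpolation=cv2.INTER_CUBIC))
s=ctrl.read_state();print(s['eef_pos'],s['force'])
E
```

```text
[480.1469997  181.29811238  20.2953446 ] [-1.25942134  0.05842722  0.72178378]
```

View pics/s4z.png

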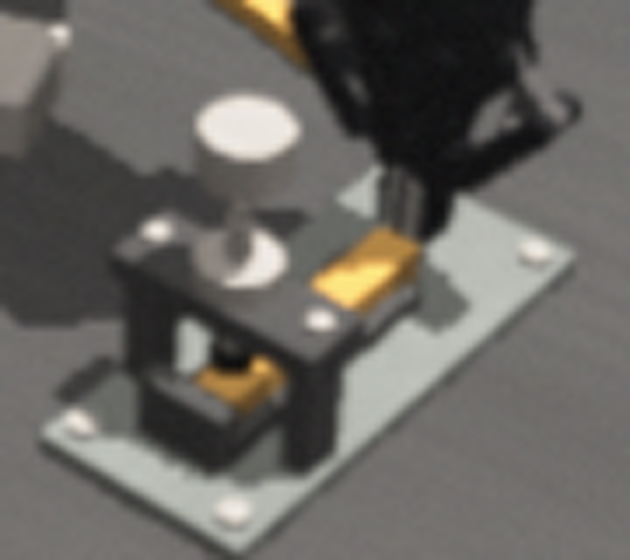

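Nearly at the stop: a small gap may remain. I'll continue in small steps.

>>> {"api": "apply_moves", "payload": {
  "motion": [
    [0,0,-0.05,0,0],
    [0,0,-0.1,0,0],
    [0,0,-0.15,0,0],
    [0,0,-0.15,0,0]
  ]
}}

```text
clock: 8.75
eef_pos: [480.2, 181.3, 20.3]
tool_rot: [-1.569, 0.001, 1.457]
force: [-5.3, 1.2, 3.9]
width: 0.1
```

>>> {"api": "apply_moves", "payload": {
  "motion": [
    [0,0,-0.05,0,0],
    [0,0,-0.1,0,0],
    [0,0,-0.1,0,0],
    [0,0,-0.1,0,0]
  ]
}}

```text
clock: 9.25
eef_pos: [480.2, 181.2, 20.3]
tool_rot: [-1.567, 0.001, 1.457]
force: [-8.1, 1.7, 5.2]
width: 0.4
```

Firm resistance and the TCP no longer advances, so the bar is home. Now I back off and rise.

>>> {"api": "apply_moves", "payload": {
  "motion": [
    [0,0,0.3,0,0],
    [0,0,1,0,0],
    [0,0,3,0,0],
    [0,-4,3.5,0,0],
    [0,-9,3.5,0,0],
    [0,-14,3.5,0,0],
    [0,-18,3.5,0,0],
    [0,-18,3.5,0,0],
    [0,-18,3.5,0,0]
  ]
}}

```text
clock: 10.38
eef_pos: [447.8, 184.7, 199.9]
tool_rot: [-1.571, 0.0, 1.456]
force: [-0.3, -0.3, -1.1]
width: 0.4
```

```bash
python3 - <<'E'
from h import *
a=snap('scene','s5.png');b=snap('side','d5.png');
z=cv2.imread('pics/d5.png')[195:300,245:365]; cv2.imwrite('pics/d5z.png',cv2.resize(z,None,fx=6,fy=5.7,interpolation=cv2.INTER_CUBIC))
z=cv2.imread('pics/s5.png')[190:270,310:400]; cv2.imwrite('pics/s5z.png',cv2.resize(z,None,fx=7,fy=7,interpolation=cv2.INTER_CUBIC))
for p in(a,b):
  for q in ['bar','cap_top']:
    print(q,[(np.round(r['location'],1).tolist(),round(r['confidence'],2)) for r in ctrl.mark_of(p,q)])
s=ctrl.read_state();print(s['eef_pos'],s['force'],s['tool_rot'])
E
```

```text
bar [([559.0, 171.3, 10.0], 0.58)]
cap_top [([598.1, 170.1, 147.6], 0.66), ([374.3, 334.7, 135.8], 0.63)]
bar [([366.0, 48.4, -4.1], 0.78), ([558.2, 174.7, 12.9], 0.58)]
cap_top [([599.2, 169.1, 151.3], 0.8), ([373.5, 334.1, 139.6], 0.61)]
[447.39569414 184.87362565 199.39902001] [ 0.92622522  0.41214648 -0.98456243] [-1.56916455e+00  8.32751686e-04  1.45608327e+00]
```

View pics/d5z.png

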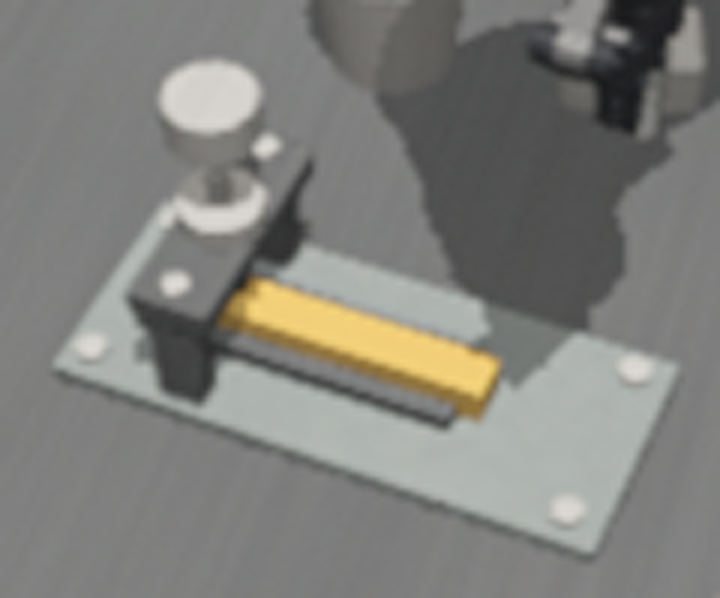

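View pics/s5z.png

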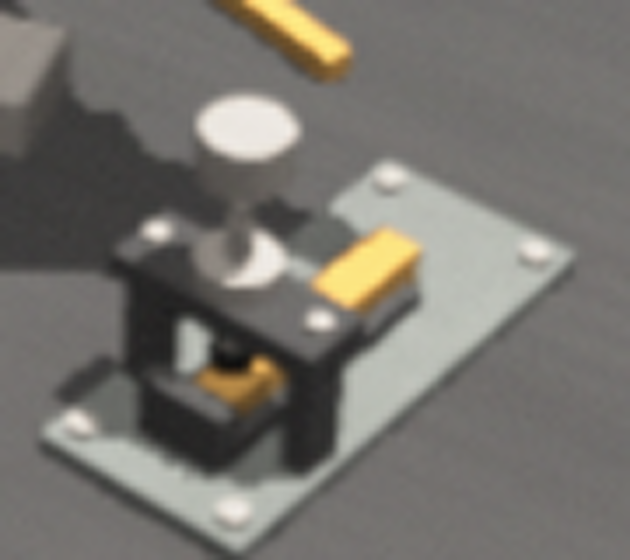

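The bar's near end sits at about -64.5 mm, so it is home. Now I go over the cap.

>>> {"api": "apply_moves", "payload": {
  "motion": [
    [0,0,-2,0,0],
    [0,0,-5,0,0],
    [0.1,0,-8,0,0],
    [0.15,0,-11,0,0],
    [0.15,0,-13.5,0,0],
    [0.15,0,-15.2,0,0],
    [0.15,2,-15.2,0,0],
    [0.15,4,-15.2,0,0],
    [0.15,4,-15.2,0,0],
    [0.15,4,-15.2,0,0]
  ]
}}

```text
clock: 11.92
eef_pos: [599.3, 169.3, 160.6]
tool_rot: [-1.571, -0.0, 1.456]
force: [-0.5, -0.7, -0.8]
width: 0.3
```

```bash
python3 - <<'E'
from h import *
for n,(x,y) in {'scene':(300,160),'side':(220,140)}.items():
    snap(n,'f6%s.png'%n); z=cv2.imread('pics/f6%s.png'%n)[y:y+110,x:x+110]; cv2.imwrite('pics/f6%sz.png'%n,cv2.resize(z,None,fx=5,fy=5,interpolation=cv2.INTER_CUBIC))
s=ctrl.read_state();print(s['eef_pos'],s['force'],s['tool_rot'])
E
```

```text
[599.59723424 169.38225396 161.16860942] [0.54447534 0.07528717 0.12410215] [-1.57219676e+00 -6.91015353e-04  1.45599706e+00]
```

View pics/f6scenez.png

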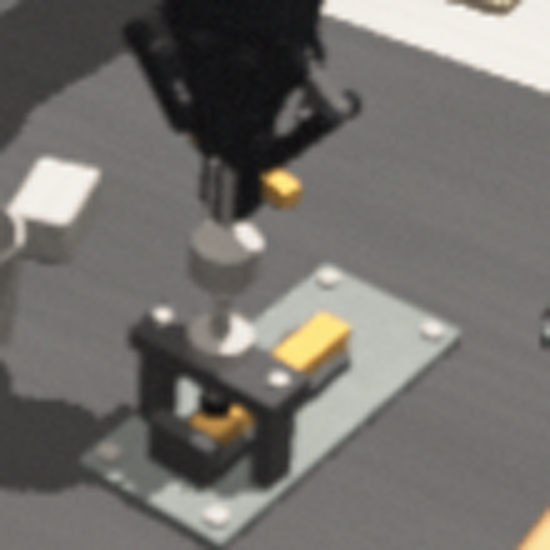

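View pics/f6sidez.png

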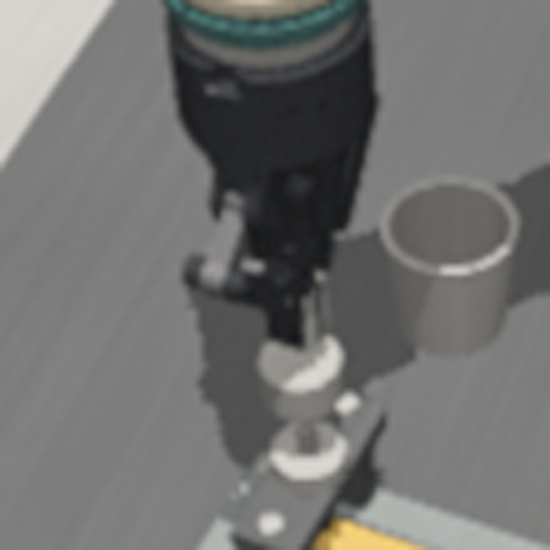

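>>> {"api": "apply_moves", "payload": {
  "motion": [
    [0,0.4,0,0,0],
    [0,0.8,0,0,0],
    [0,1.0,0,0,0],
    [0,1.1,0,0,0],
    [0,1.2,0,0,0],
    [0,1.3,0,0,0],
    [0,1.4,0,0,0]
  ]
}}

```text
clock: 12.9
eef_pos: [599.1, 169.1, 146.4]
tool_rot: [-1.571, -0.0, 1.456]
force: [-0.7, 0.3, 1.4]
width: -0.0
```

>>> {"api": "apply_moves", "payload": {
  "motion": [
    [0,0.1,0,0,0],
    [0,0.2,0,0,0],
    [0,0.3,0,0,0]
  ]
}}

```text
clock: 13.28
eef_pos: [599.1, 169.1, 143.3]
tool_rot: [-1.571, -0.0, 1.456]
force: [1.0, -0.0, 1.2]
width: -0.2
```

In the slack at ~1.2 N. Continuing.

>>> {"api": "apply_moves", "payload": {
  "motion": [
    [0,0.1,0,0,0],
    [0,0.2,0,0,0],
    [0,0.3,0,0,0]
  ]
}}

```text
clock: 13.65
eef_pos: [599.1, 169.1, 140.2]
tool_rot: [-1.571, -0.0, 1.456]
force: [0.0, 0.5, 1.8]
width: -0.1
```

>>> {"api": "apply_moves", "payload": {
  "motion": [
    [0,0.1,0,0,0],
    [0,0.2,0,0,0],
    [0,0.2,0,0,0]
  ]
}}

```text
clock: 14.02
eef_pos: [598.9, 169.1, 138.1]
tool_rot: [-1.57, 0.0, 1.456]
force: [0.9, -0.8, -0.1]
width: 0.1
```

>>> {"api": "apply_moves", "payload": {
  "motion": [
    [0,0.1,0,0,0],
    [0,0.2,0,0,0],
    [0,0.2,0,0,0]
  ]
}}

```text
clock: 14.4
eef_pos: [598.9, 169.1, 136.1]
tool_rot: [-1.571, 0.0, 1.456]
force: [0.4, -0.3, 0.0]
width: -0.3
```

>>> {"api": "apply_moves", "payload": {
  "motion": [
    [0,0.1,0,0,0],
    [0,0.2,0,0,0],
    [0,0.2,0,0,0]
  ]
}}

```text
clock: 14.78
eef_pos: [599.0, 169.1, 134.2]
tool_rot: [-1.571, 0.0, 1.456]
force: [0.6, -0.5, 0.2]
width: 0.0
```

>>> {"api": "apply_moves", "payload": {
  "motion": [
    [0,0.1,0,0,0],
    [0,0.2,0,0,0],
    [0,0.2,0,0,0]
  ]
}}

```text
clock: 15.15
eef_pos: [599.2, 169.2, 132.9]
tool_rot: [-1.571, -0.0, 1.456]
force: [-1.4, -1.2, 4.7]
width: -0.1
```

Force is now rising and the cap bears on the plunger. Smaller steps from here.

>>> {"api": "apply_moves", "payload": {
  "motion": [
    [0,0.05,0,0,0],
    [0,0.1,0,0,0],
    [0,0.1,0,0,0]
  ]
}}

```text
clock: 15.52
eef_pos: [599.3, 169.2, 132.6]
tool_rot: [-1.572, -0.0, 1.456]
force: [-2.3, -0.9, 9.5]
width: 0.3
```

>>> {"api": "apply_moves", "payload": {
  "motion": [
    [0,0.05,0,0,0],
    [0,0.1,0,0,0],
    [0,0.1,0,0,0]
  ]
}}

```text
clock: 15.9
eef_pos: [599.5, 169.3, 132.3]
tool_rot: [-1.572, -0.001, 1.456]
force: [-2.9, -1.5, 13.0]
width: 0.1
```

Before pressing further I'll check whether it is still unsnapped.

```bash
python3 - <<'E'
from h import *
o=[]
for n,(x,y) in {'scene':(310,190),'side':(245,195)}.items():
    snap(n,'f7%s.png'%n); z=cv2.imread('pics/f7%s.png'%n)[y:y+90,x:x+80]; z0=cv2.imread('pics/%s'%('s5.png' if n=='scene' else 'd5.png'))[y:y+90,x:x+80]
    cv2.imwrite('pics/f7%sz.png'%n,cv2.resize(np.hstack([z0,z]),None,fx=5,fy=5,interpolation=cv2.INTER_CUBIC))
s=ctrl.read_state();print(s['eef_pos'],s['force'],s['tool_rot'])
E
```

```text
[599.48080268 169.33923873 132.31196902] [-4.94851383 -1.33589996 14.76030176] [-1.57240573e+00 -5.18958598e-04  1.45591019e+00]
```

View pics/f7scenez.png

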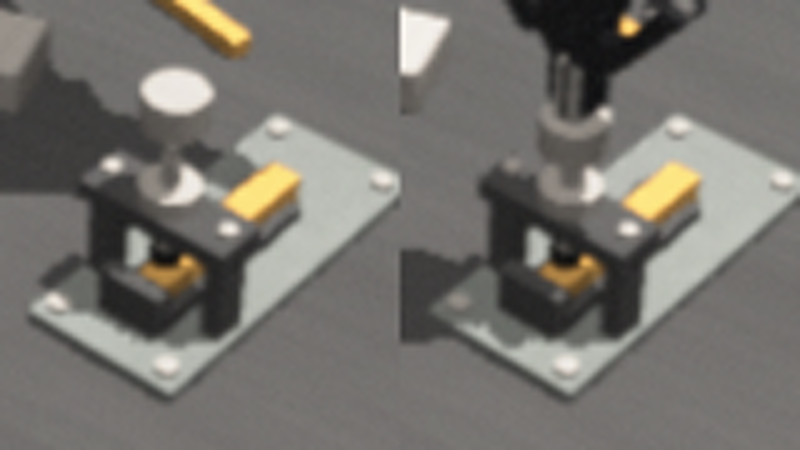

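View pics/f7sidez.png

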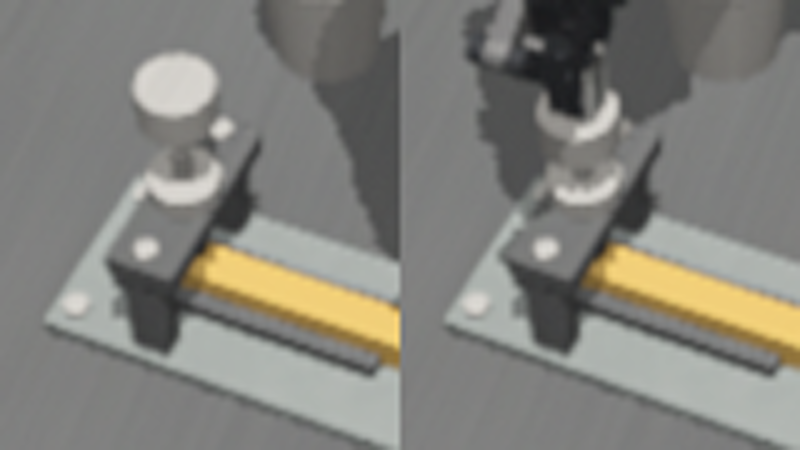

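```bash
python3 - <<'E'
import cv2,numpy as np
z0=cv2.imread('pics/s5.png')[228:256,330:360];z=cv2.imread('pics/f7scene.png')[228:256,330:360]
cv2.imwrite('pics/foot.png',cv2.resize(np.hstack([z0,z]),None,fx=13,fy=13,interpolation=cv2.INTER_CUBIC))
E
```

```text
(no output)
```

View pics/foot.png

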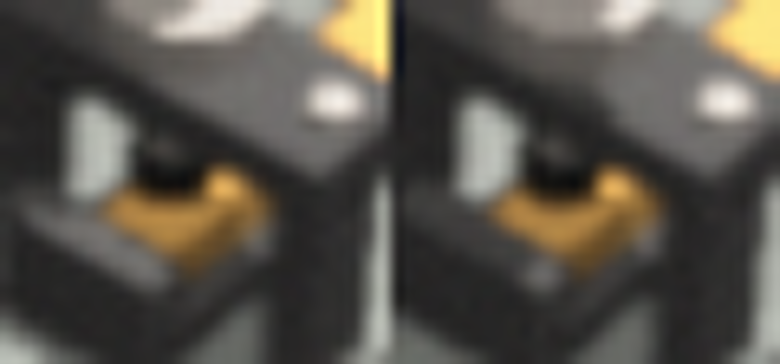

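The foot (165,175 and 555,175 in the zoom) is barely lower, so it has not snapped and the plunger is still on its rising branch. I'll continue in 0.5 mm steps.

>>> {"api": "apply_moves", "payload": {
  "motion": [
    [0,0.03,0,0,0],
    [0,0.05,0,0,0]
  ]
}}

```text
clock: 16.25
eef_pos: [599.6, 169.4, 132.2]
tool_rot: [-1.573, -0.001, 1.456]
force: [-2.8, -0.7, 16.7]
width: -0.1
```

```bash
python3 - <<'E'
from h import *
p=snap('scene','f8.png');s=ctrl.read_state();print(s['eef_pos'],s['force'])
def hp(z): 
    t=[553.6,174.16,-.1145]; return proj(p,hpose(t,[[45,0,z],[45,-10,z],[45,10,z]])).round(2).tolist()
for z in (30,35,40,45,50): print(z,hp(z))
for f in('s1','s4','s5','f6scene','f7scene','f8'):
    im=cv2.imread('pics/%s.png'%f)
    print(f)
    for c in (341,342,343,344): print(c,im[234:248,c,2].tolist())
E
```

```text
[599.58608595 169.36024139 132.19737135] [-4.21315074 -1.85317478 16.73771756]
30 [[342.71, 242.75], [339.73, 241.07], [345.72, 244.45]]
35 [[342.81, 241.33], [339.82, 239.65], [345.82, 243.02]]
40 [[342.91, 239.9], [339.91, 238.22], [345.93, 241.59]]
45 [[343.01, 238.47], [340.0, 236.79], [346.04, 240.15]]
50 [[343.11, 237.02], [340.09, 235.35], [346.14, 238.71]]
s1
341 [66, 44, 36, 41, 52, 53, 31, 19, 20, 32, 48, 66, 89, 100]
342 [84, 58, 40, 38, 53, 65, 42, 19, 19, 44, 80, 89, 94, 87]
343 [95, 80, 47, 38, 47, 57, 44, 18, 21, 55, 97, 101, 97, 88]
344 [101, 97, 64, 40, 40, 44, 35, 22, 23, 60, 103, 104, 102, 95]
s4
341 [66, 43, 37, 40, 51, 52, 30, 22, 47, 113, 174, 172, 140, 115]
342 [86, 60, 38, 40, 54, 66, 44, 20, 32, 101, 173, 177, 162, 118]
343 [97, 79, 45, 39, 45, 57, 46, 21, 30, 99, 172, 177, 164, 116]
344 [105, 99, 64, 39, 41, 41, 36, 19, 33, 102, 171, 171, 147, 110]
s5
341 [67, 43, 37, 41, 50, 56, 33, 21, 46, 115, 174, 171, 141, 113]
342 [86, 58, 40, 38, 53, 68, 42, 23, 30, 103, 175, 177, 162, 121]
343 [99, 81, 47, 38, 46, 57, 45, 21, 31, 101, 171, 178, 162, 119]
344 [103, 96
[... 157 characters left out ...]
 42, 20, 31, 104, 177, 181, 164, 120]
343 [84, 67, 46, 39, 48, 57, 45, 22, 32, 100, 176, 180, 165, 121]
344 [101, 92, 66, 39, 41, 44, 35, 21, 35, 105, 175, 174, 147, 111]
f7scene
341 [57, 41, 37, 39, 52, 58, 33, 22, 39, 100, 162, 171, 140, 94]
342 [63, 46, 39, 41, 55, 72, 51, 26, 28, 82, 152, 176, 163, 117]
343 [69, 55, 42, 40, 49, 61, 52, 22, 26, 79, 151, 176, 164, 120]
344 [73, 58, 47, 37, 38, 44, 42, 21, 29, 93, 162, 173, 148, 110]
f8
341 [54, 41, 38, 41, 55, 57, 36, 22, 37, 99, 161, 171, 139, 96]
342 [66, 46, 38, 40, 56, 70, 51, 25, 27, 79, 149, 177, 162, 117]
343 [69, 54, 42, 39, 46, 61, 54, 24, 25, 69, 139, 173, 165, 119]
344 [74, 56, 47, 38, 41, 45, 40, 19, 29, 86, 156, 172, 147, 109]
```

>>> {"api": "apply_moves", "payload": {
  "motion": [
    [0,0.02,0,0,0],
    [0,0.04,0,0,0],
    [0,0.04,0,0,0]
  ]
}}

```text
clock: 16.68
eef_pos: [600.0, 169.2, 131.4]
tool_rot: [-1.573, -0.001, 1.456]
force: [-1.3, -1.5, 12.6]
width: 0.1
```

Force dropped to 12.6 N while the tool moved down 0.8 mm, so it is past the peak. One more tiny step, then look.

>>> {"api": "apply_moves", "payload": {
  "motion": [
    [0,0,0,0,0],
    [0,0.02,0,0,0],
    [0,0.02,0,0,0]
  ]
}}

```text
clock: 17.05
eef_pos: [600.0, 169.3, 131.3]
tool_rot: [-1.573, -0.001, 1.456]
force: [-3.1, 0.3, 13.5]
width: -0.1
```

```bash
python3 - <<'E'
from h import *
p=snap('scene','f9.png');s=ctrl.read_state();print(s['eef_pos'],s['force'])
for f in('s5','f8','f9'):
    im=cv2.imread('pics/%s.png'%f)
    print(f)
    for c in (342,343,344): print(c,im[234:248,c,2].tolist())
E
```

```text
[600.03890151 169.22555901 131.30087538] [-2.13102237 -1.00269632 13.21126759]
s5
342 [86, 58, 40, 38, 53, 68, 42, 23, 30, 103, 175, 177, 162, 121]
343 [99, 81, 47, 38, 46, 57, 45, 21, 31, 101, 171, 178, 162, 119]
344 [103, 96, 64, 40, 38, 42, 36, 20, 36, 105, 173, 171, 146, 109]
f8
342 [66, 46, 38, 40, 56, 70, 51, 25, 27, 79, 149, 177, 162, 117]
343 [69, 54, 42, 39, 46, 61, 54, 24, 25, 69, 139, 173, 165, 119]
344 [74, 56, 47, 38, 41, 45, 40, 19, 29, 86, 156, 172, 147, 109]
f9
342 [66, 46, 40, 41, 55, 74, 66, 26, 21, 61, 129, 173, 162, 119]
343 [69, 55, 40, 39, 50, 70, 71, 28, 21, 52, 121, 173, 164, 120]
344 [72, 60, 48, 38, 42, 53, 53, 28, 24, 62, 128, 169, 148, 112]
```

>>> {"api": "apply_moves", "payload": {
  "motion": [
    [0,0.02,0,0,0],
    [0,0.04,0,0,0],
    [0,0.04,0,0,0]
  ]
}}

```text
clock: 17.48
eef_pos: [600.1, 169.3, 131.2]
tool_rot: [-1.574, -0.001, 1.456]
force: [-2.1, -1.5, 15.7]
width: 0.0
```

>>> {"api": "apply_moves", "payload": {
  "motion": [
    [0,0.02,0,0,0],
    [0,0.04,0,0,0],
    [0,0.04,0,0,0]
  ]
}}

```text
clock: 17.85
eef_pos: [600.2, 169.3, 131.1]
tool_rot: [-1.574, -0.001, 1.456]
force: [-2.9, -1.9, 16.7]
width: 0.5
```

>>> {"api": "apply_moves", "payload": {
  "motion": [
    [0,0.02,0,0,0],
    [0,0.04,0,0,0],
    [0,0.04,0,0,0]
  ]
}}

```text
clock: 18.23
eef_pos: [600.2, 169.3, 130.9]
tool_rot: [-1.574, -0.001, 1.456]
force: [-4.3, -2.4, 18.3]
width: 0.2
```

>>> {"api": "apply_moves", "payload": {
  "motion": [
    [0,0,0.05,0,0],
    [0,0.0,0.1,0,0],
    [0,0.02,0.1,0,0]
  ]
}}

```text
clock: 18.6
eef_pos: [600.0, 169.4, 130.9]
tool_rot: [-1.575, -0.001, 1.456]
force: [-2.2, -2.2, 19.5]
width: -0.3
```

>>> {"api": "apply_moves", "payload": {
  "motion": [
    [0,0.02,0.05,0,0],
    [0,0.02,0.05,0,0]
  ]
}}

```text
clock: 18.85
eef_pos: [598.5, 169.2, 128.3]
tool_rot: [-1.573, -0.001, 1.456]
force: [-0.2, 1.1, 0.4]
width: 0.0
```

It snapped: the force fell to 0.4 N and the tool dropped 2.6 mm. I retract straight up.

>>> {"api": "apply_moves", "payload": {
  "motion": [
    [0,-0.3,0,0,0],
    [0,-0.8,0,0,0],
    [0,-2,0,0,0],
    [0,-5,0,0,0],
    [0,-9,0,0,0],
    [0,-12,0,0,0],
    [0,-12,3,0,0],
    [0,-12,8,0,0],
    [0,-12,12,0,0],
    [0,-12,12,0,0],
    [0,-12,12,0,0]
  ]
}}

```text
clock: 20.23
eef_pos: [479.3, 183.1, 248.4]
tool_rot: [-1.573, -0.001, 1.456]
force: [-0.1, -0.3, -0.2]
width: 0.1
```

```bash
python3 - <<'E'
from h import *
a=snap('scene','s10.png');b=snap('side','d10.png');s=ctrl.read_state();print(s['eef_pos'],s['force'])
for p in(a,b):
  for q in ['bar','cap_top']:
    print(q,[(np.round(r['location'],1).tolist(),round(r['confidence'],2)) for r in ctrl.mark_of(p,q)])
for f in('s5','f9','s10'):
    im=cv2.imread('pics/%s.png'%f)
    print(f)
    for c in (342,343,344): print(c,im[234:248,c,2].tolist())
z0=cv2.imread('pics/s5.png')[190:270,310:390];z=cv2.imread('pics/s10.png')[190:270,310:390]
cv2.imwrite('pics/z10.png',cv2.resize(np.hstack([z0,z]),None,fx=5,fy=5,interpolation=cv2.INTER_CUBIC))
z0=cv2.imread('pics/d5.png')[195:295,245:345];z=cv2.imread('pics/d10.png')[195:295,245:345]
cv2.imwrite('pics/y10.png',cv2.resize(np.hstack([z0,z]),None,fx=4,fy=4,interpolation=cv2.INTER_CUBIC))
E
```

```text
[479.58605979 182.8560491  247.87433476] [ 0.8811405  -0.32965847  0.66893183]
bar [([560.4, 175.0, 13.3], 0.6), ([364.3, 44.8, -1.5], 0.45)]
cap_top [([374.8, 333.0, 141.3], 0.65), ([598.8, 166.3, 128.4], 0.6)]
bar [([558.6, 172.7, 10.7], 0.72), ([368.4, 50.1, -5.2], 0.62)]
cap_top [([596.9, 170.2, 126.0], 0.63), ([374.6, 333.3, 139.4], 0.57)]
s5
342 [86, 58, 40, 38, 53, 68, 42, 23, 30, 103, 175, 177, 162, 121]
343 [99, 81, 47, 38, 46, 57, 45, 21, 31, 101, 171, 178, 162, 119]
344 [103, 96, 64, 40, 38, 42, 36, 20, 36, 105, 173, 171, 146, 109]
f9
342 [66, 46, 40, 41, 55, 74, 66, 26, 21, 61, 129, 173, 162, 119]
343 [69, 55, 40, 39, 50, 70, 71, 28, 21, 52, 121, 173, 164, 120]
344 [72, 60, 48, 38, 42, 53, 53, 28, 24, 62, 128, 169, 148, 112]
s10
342 [85, 62, 41, 43, 61, 84, 88, 76, 45, 21, 30, 99, 155, 119]
343 [97, 82, 45, 37, 47, 71, 89, 81, 49, 21, 34, 100, 154, 118]
344 [102, 99, 66, 38, 41, 56, 71, 66, 36, 23, 47, 104, 141, 109]
```

View pics/z10.png

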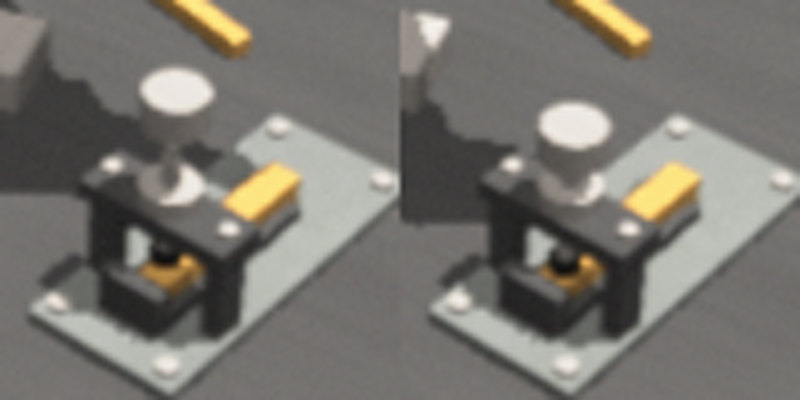

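View pics/y10.png

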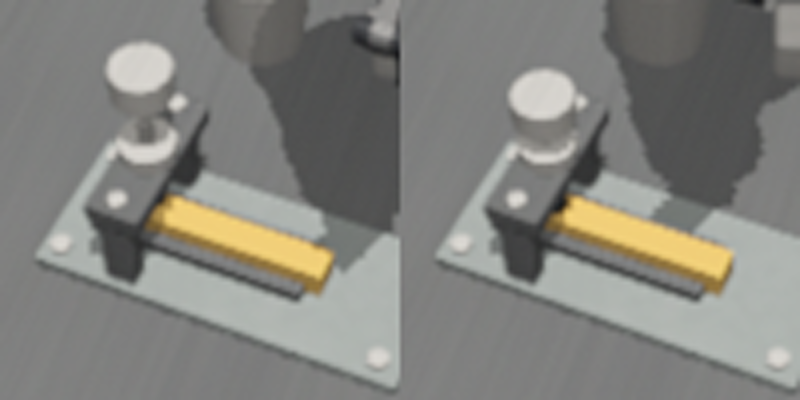

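The foot is now about 2 px (~7 mm) lower, at (565,262) in the zoom, and stays down on the bar. The bar has not moved and the robot is clear, so I'm handing in.

```bash
python3 -c "
from cell import ctrl
ctrl.finish_job()"
```

```text
the job is handed in; nothing more can be done
```

The bar is home against the end stop, the plunger has snapped over onto it, and I handed the job in at about 20 s of the 48 s allowed.

- **Bar:** I pushed it with shut fingers. It slid at about 1.5 N until the tool stopped advancing and the push rose to about 8 N. The pictures put its near end at about -64.5 mm (home is -65 mm). It looked the same after the clamping.
- **Clamp:** I pressed the cap down through about 14 mm of slack. The highest force I read was 19.5 N, sideways load included. That is above the "some 16 N" described but under the 25 N limit. The push then fell to 0.4 N as the tool dropped 2.6 mm, and I backed straight off. The foot now stands about 7 mm lower and stayed down after release.
- **Robot and bystanders:** The gripper is well clear and reads no force. I went near none of the bystanders.

**Checks that disagreed:**
- While pressing, the force dipped from 16.7 to 12.6 N and rose again. I took it for the snap at first, but pictures of the foot showed it was not.
- The network's position for the bar came out 5 to 7 mm beyond home. The stop makes that impossible, so I relied on the contact force and my own pixel fit.

I could not measure the foot's force on the bar directly.

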